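# Hold the end rail on a half-built pine tray for screwing

## Robot

A 6-joint arm with a two-finger parallel gripper is mounted at the origin on the work surface. World frame = base frame: x ahead of the robot, y to its left, z up, the work surface at z = 0. Lengths are in m, angles in rad, forces in N, time in s.
With the tool pointing down it reaches from about 0.35 to 0.725 m from the base axis. Payload 6 kg.
Tool frame: the origin (TCP) lies at the very end of the fingers, on their centre line; the grasp point (between the pads) lies 19 mm behind it (grip_point_offset is the distance from the TCP to the grasp point, in m); z points along the fingers, y is the line along which they close (so a half turn about z gives the same grasp; the last joint's range is limited). The gripper opens to 85 mm and grips with 20 to 120 N. Pads are 22 mm wide; open, the fingers measure 114 mm over their backs; the gripper's body (76 mm by 85 mm) begins 54 mm behind the grasp point. The pads swing forward as they close: fully open they stand 13 mm farther back than shut.
Start: joints at [1.498, 0.04, 0.085, 0, -1.615, -0.334], TCP at [0.237, 0.551, 0.231] pointing down, gripper open.
Joint ranges: [-2.56, 2.56], [-1.29, 2.01], [-1.08, 1.49], [-3.29, 1.98], [-2.81, -0.18], [-2.99, 2.99]. Speed limits (rad/s): [2.57, 2.57, 3.01, 3.14, 3.14, 3.14].

## Interface

Orientations are given as a unit quaternion [x, y, z, w].
In Python, from plant import state, grab_frame, camera_params, hand_in, grip_point_offset gives the robot as it stands.
- The arm moves only by the tool step_arm, never from a script. Its argument "motion" is a list that holds one entry, the list of rows, each a list of 5 numbers: the shift along the tool's x, y, z each as a share of 0.15 m, from -1 to 1, then the turn about the tool's z as a share of 360 degrees, from -1 to 1, then the gripper command: -1 is fully open, 1 is shut, values between are in proportion. In form: [[[dx, dy, dz, yaw, fingers], ...]]. A call has exactly 8 rows; each row is the pose to reach, as a shift and turn from the pose commanded when the call began, along the tool's axes at that moment, turning the shorter way round; what a row does not reach only later rows make up. A row lasts 1/10 s, in which the tool goes at most 50 mm and 8.59 degrees, less where a joint would pass 70% of its speed; a pose out of reach is approached as far as the arm can. A call with a number of a shift or a turn outside -1 to 1 is refused whole. A call with a gripper value outside its range is refused whole. The fingers move at their own pace and stop on an object; "force" is the grip in N (left out, the last holds). Time passes only in rows, so rows that repeat a pose let the fingers close, or fill a call up. It gives the time, the measured TCP pose, the force, the opening and the grip force at its end, in the units of the state.
- state(): the state, without advancing time (a new reading comes with each control period).
- grab_frame(name): name is "scene" or "top"; returns (picture, depth): 420x560x3 uint8, red, green, blue; 420x560 float32, m along the optical axis (not along the pixel's ray), 0 where there is no reading.
- camera_params(name): a dict with "mtx" (3x3 intrinsics, pixels), "xyz" and "attitude" of the camera in the world. Camera axes: x right, y up, looking along -z (the intrinsics and any distortion apply to the point x, -y, -z); pixel columns grow to the right and rows downward; lengths in m; the calibration is good to about 2 mm. A picture is of the moment at which its call begins. camera_params takes no time and is no camera call.
- hand_in(): hands the job in; it is judged then, once.
The state is a dict: "time_s": time; "joint_positions": joint angles; "dq": joint speeds; "tau": joint torques, N m; "tcp_pos": TCP position; "eef_rot": TCP orientation; "contact_force": force on the tool from outside, world axes, zero at the start; "wrist_torque": the same for the moment, N m; "grip_width": finger opening in m; "grip_force": force on a finger pad.
Only numpy, scipy, OpenCV 4.12 (cv2) and the standard library are available. Lean on these libraries where they do the work, as an engineer would, in place of code of your own. Each camera call takes 0.05 s, during which the arm holds its last target. There are 200 camera calls.

## Task

Be my third hand: fetch the loose pine end rail (the longer of the two loose pieces, as long as the tray is wide), stand it on the grey board across the tray's open end, upright, flush with the tray's sides at both ends and level with their top edge, and press it evenly against both side pieces with a steady push of about 10 N, so that the sprung tray sits about half-way along its 30 mm of travel; never drive the tray back onto its stop. Finish while still holding the rail there, without letting go, so that I can drive the screws, and leave the shorter piece and the other things on the bench where they are.

Things in the scene. Friction and masses are not known exactly. Their poses are not given: they have to be found in the camera images.
- rail: the end rail to hold: plain pine bar 220 mm long (its y), 18 mm thick (its x), 56 mm high (its z), two dark screw holes near each end, about 0.11 kg; standing on its long edge on the bench left or right of the fixture, pointing roughly away from the robot. Origin at the centre of its underside. Symmetrical: either face and end may go either way
- rail_mid (a point): centre of that end rail, half-way along, through and up (28 mm above its underside); axes as the rail's
- fixture: fixed assembly fixture: grey board 360 mm (its x) by 280 mm (its y), 12 mm thick, with a dark steel back stop along its far (+x) edge and low aluminium guide strips beside the tray. Origin on the bench under the board, 150 mm from the board's near (-x) edge; its x points from the tray's open end to the back stop, roughly away from the robot
- tray (a joint): travel of the half-built pine tray (220 mm wide, sides 18 mm thick, 56 mm high, 180 mm long, far end closed) towards the back stop, m: 0 at rest, 0.030 on its stop. Spring-backed, 700 N/m from zero: 10 N moves it about 14 mm, 15 mm is half-way
- tray_mouth (a point): centre of the tray's open end facing the robot: in the plane of the side pieces' end faces, midway between them, half-way up (40 mm above the bench). Moves with the tray; x points into the tray (push direction), y left, z up. Inside, the tray is 184 mm wide, empty within 110 mm of the mouth, its floor 5 mm above the board. The seated rail's centre is 9 mm in front of this point (x = -9 mm), same y and z
- divider_mid (a point): centre of the shorter loose pine piece, 150 x 18 x 56 mm, standing on its long edge on the side of the fixture where the end rail is not; not wanted, leave it. Axes as the rail's
- glue: white plastic glue bottle, 60 mm across, 170 mm tall, standing; origin under its base; leave it
- jar: amber glass jar, 68 mm across, 80 mm tall; origin under its base; leave it
- tape: roll of tape lying flat, 100 mm across, 24 mm high; origin at the centre of its underside; leave it
- pot: white pot of brushes, 76 mm across, about 140 mm tall with the brushes; origin under its base; leave it
- screwdriver: screwdriver lying on the bench near the robot, about 160 mm long; leave it
- tin: flat round screw tin, 66 mm across, 25 mm high, near the robot; origin under its base; leave it

How it is judged:
By the outcome, as a careful person would: the job done as asked, in the order asked, and still so for the second after the job is handed in, while the arm keeps its last pose, push and grip.
It also fails if it takes over 54 s, if anything falls off the work surface, if the arm or the gripper's body presses on something with over 40 N, if the wrist force passes 120 N, or if a joint passes its speed limit or range.

## Working session

There is one attempt and no reset: what is moved stays moved. The work goes in short steps, Python scripts to look and compute and a tool call to move; the robot and the scene stay as the last step left them, time stands still between calls to the robot, and variables do not carry over. Pictures are saved under pics/ and viewed, at most 10 in all, crops included, and the job is handed in when it is done.

Besides the shell and the picture viewer there is one more tool, called after "Call:" by a JSON object that holds its "api" and its "payload". step_arm: Moves the arm, as the interface text tells. Shift numbers are shares of 0.15 m and turn numbers shares of 360 degrees, none past 1 either way. Its arguments: {"type":"object","properties":{"motion":{"type":"array","items":{"type":"array","items":{"type":"array","items":{"type":"number","minimum":-1,"maximum":1}}}},"force":{"type":"number"}},"required":["motion"]}

```bash
mkdir -p pics; ls; cat > h.py <<'E'
import numpy as np, cv2
from scipy.spatial.transform import Rotation as R
from plant import state, grab_frame, camera_params, hand_in, grip_point_offset
def cloud(name, img_depth=None):
    img,d=img_depth or grab_frame(name); c=camera_params(name); K=np.array(c['mtx'])
    v,u=np.mgrid[:d.shape[0],:d.shape[1]]
    P=np.stack([(u-K[0,2])/K[0,0]*d,-(v-K[1,2])/K[1,1]*d,-d],-1)
    a=np.array(c['attitude']); M=R.from_quat(a).as_matrix() if a.size==4 else a.reshape(3,3)
    return img,d,P@M.T+np.array(c['xyz'])
E
python3 - <<'E'
from h import *
for n in ('top','scene'):
    c=camera_params(n); print(c)
    img,d,P=cloud(n); cv2.imwrite(f'pics/{n}0.png',img[:,:,::-1]); np.savez(f'{n}0.npz',img=img,d=d,P=P)
s=state(); print(s)
E
```

```text
pics
{'mtx': array([[445.02070006,   0.        , 274.76228569],
       [  0.        , 445.02070006, 215.06338216],
       [  0.        ,   0.        ,   1.        ]]), 'xyz': array([0.27397873, 0.00554878, 1.35128084]), 'attitude': array([-0.05821923,  0.05992696,  0.70527119, -0.70399704])}
{'mtx': array([[503.4483985 ,   0.        , 277.23389925],
       [  0.        , 503.4483985 , 210.10915791],
       [  0.        ,   0.        ,   1.        ]]), 'xyz': array([ 1.6920369 , -0.3988727 ,  0.91945774]), 'attitude': array([0.37569887, 0.26543858, 0.52131947, 0.71876195])}
{'time_s': 0.1, 'joint_positions': array([ 1.49767709e+00,  4.08012509e-02,  8.38934528e-02, -3.79648658e-04,
       -1.61552259e+00, -3.33699111e-01]), 'dq': array([ 1.12076081e-03, -2.10890190e-03,  2.29914258e-03,  1.47032328e-03,
        1.32599222e-05,  3.43588873e-04]), 'tau': array([-5.31298458e-03, -3.69347727e+01,  3.48281157e+01,  6.95174441e+00,
       -4.58751863e-03, -1.12868925e-06]), 'tcp_pos': array([0.23723888, 0.55077695, 0.23034682]), 'eef_rot': array([ 9.79384924e-01, -2.02001154e-01, -8.18840224e-05,  8.34744529e-04]), 'contact_force': array([-0.25361747, -0.03416829, -0.53603272]), 'wrist_torque': array([ 0.02251634, -0.02585726, -0.01937002]), 'grip_force': 0.0, 'grip_width': 0.08530317094047309}
```

View pics/top0.png

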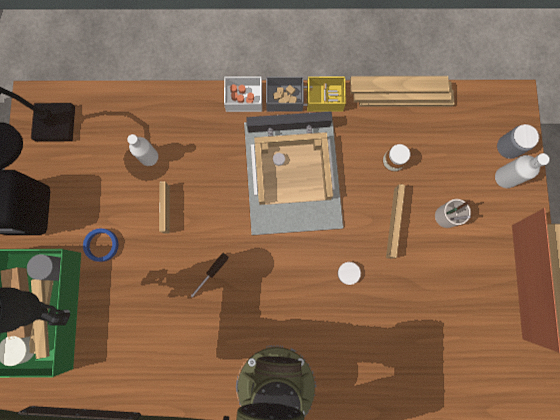

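View pics/scene0.png

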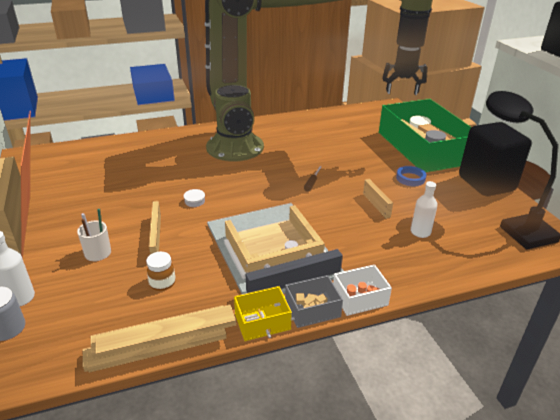

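The top view shows the long rail on the right at about (398,221), the shorter piece at (163,206), and the tray at (294,170) with its mouth at row ~203. The scene view agrees: rail at (155,232), jar beside it at (160,270). Now the poses from the depth points.

```bash
python3 - <<'E'
from h import *
Z=np.load('top0.npz'); img,P,d=Z['img'],Z['P'],Z['d']
hsv=cv2.cvtColor(img,cv2.COLOR_RGB2HSV)
print('table z',np.median(P[300:340,100:200,2]) , 'board z',np.median(P[212:225,260:330,2]))
def rep(name,m):
    p=P[m][:,:2].astype(np.float32); r=cv2.minAreaRect(p*1000); b=cv2.boxPoints(r)
    print(name,m.sum(),'c',np.round(r[0],1),'size',np.round(r[1],1),'ang',round(r[2],2)); print(np.round(b,1).tolist(),'z',np.median(P[m][:,2]))
def roi(u0,u1,v0,v1):
    m=np.zeros(d.shape,bool); m[v0:v1,u0:u1]=1; return m
z=P[...,2]
rep('rail',roi(380,420,175,265)&(z>.046)&(z<.064))
rep('div',roi(150,180,170,240)&(z>.046)&(z<.064))
t=roi(245,345,132,212)&(z>.060)&(z<.075); rep('tray',t)
rep('board',roi(230,360,100,245)&(z>.008)&(z<.018))
# per-side tray rims
p=P[t]; print(np.percentile(p[:,:3],[1,50,99],axis=0).round(4))
big=cv2.resize(img[90:250,230:430],None,fx=4,fy=3.7,interpolation=cv2.INTER_CUBIC) ; cv2.imwrite('pics/crop.png',big[:600,:800,::-1])
E
```

```text
table z -0.000789134939166769 board z 0.01121000816796236
rail 502 c [ 476.6 -358.6] size [ 20.1 220.2] ang 80.68
[[366.29998779296875, -350.6000061035156], [583.5999755859375, -386.29998779296875], [586.9000244140625, -366.5], [369.6000061035156, -330.79998779296875]] z 0.05468176951557413
div 349 c [520.3 336.8] size [149.9  20. ] ang 2.64
[[445.0, 343.3999938964844], [445.8999938964844, 323.3999938964844], [595.5999755859375, 330.29998779296875], [594.7000122070312, 350.29998779296875]] z 0.05451362370880952
tray 1233 c [638.1 -51.6] size [200.  220.5] ang 4.16
[[530.4000244140625, 51.099998474121094], [546.4000244140625, -168.8000030517578], [745.7999877929688, -154.3000030517578], [729.7999877929688, 65.5999984741211]] z 0.06690095925626038
board 5898 c [655.9 -60.7] size [412.3 434.9] ang 89.71
[[437.5, -265.70001220703125], [872.2999877929688, -267.8999938964844], [874.4000244140625, 144.39999389648438], [439.5, 146.60000610351562]] z 0.013079953789748577
[[ 0.5368 -0.1641  0.0603]
 [ 0.6911 -0.0501  0.0669]
 [ 0.74    0.0612  0.0728]]
```

View pics/crop.png

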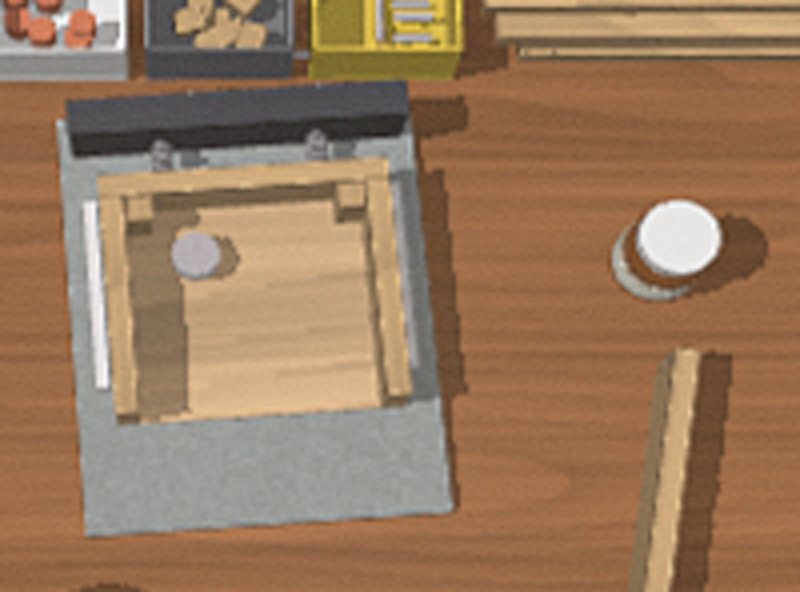

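Call:
{"api": "step_arm", "payload": {"motion": [[[0.11, 0.1, 0, 0, -1], [0.22, 0.19, 0, 0, -1], [0.33, 0.29, 0, 0, -1], [0.44, 0.38, 0, 0, -1], [0.55, 0.48, 0, 0, -1], [0.66, 0.57, 0, 0, -1], [0.77, 0.67, 0, 0, -1], [0.83, 0.73, 0, 0, -1]]], "force": 60}}

```text
time_s: 0.9
tcp_pos: [0.309, 0.3998, 0.2313]
eef_rot: [0.979, -0.202, 0.0, 0.0]
contact_force: [-0.4, 0.0, 0.8]
grip_width: 0.0858
grip_force: 0.0
```

Call:
{"api": "step_arm", "payload": {"motion": [[[0.11, 0.1, 0, 0, -1], [0.22, 0.19, 0, 0, -1], [0.33, 0.29, 0, 0, -1], [0.44, 0.38, 0, 0, -1], [0.55, 0.48, 0, 0, -1], [0.66, 0.57, 0, 0, -1], [0.77, 0.67, 0, 0, -1], [0.83, 0.73, 0, 0, -1]]]}}

```text
time_s: 1.7
tcp_pos: [0.3799, 0.2502, 0.2313]
eef_rot: [0.979, -0.202, 0.0, 0.0]
contact_force: [0.4, -0.4, -0.0]
grip_width: 0.0855
grip_force: 0.0
```

Call:
{"api": "step_arm", "payload": {"motion": [[[0.11, 0.1, 0, 0, -1], [0.22, 0.19, 0, 0, -1], [0.33, 0.29, 0, 0, -1], [0.44, 0.38, 0, 0, -1], [0.55, 0.48, 0, 0, -1], [0.66, 0.57, 0, 0, -1], [0.77, 0.67, 0, 0, -1], [0.83, 0.73, 0, 0, -1]]]}}

```text
time_s: 2.5
tcp_pos: [0.4508, 0.1005, 0.2312]
eef_rot: [0.979, -0.202, -0.0, 0.0]
contact_force: [0.7, 0.1, -0.2]
grip_width: 0.0851
grip_force: 0.0
```

Call:
{"api": "step_arm", "payload": {"motion": [[[0.06, 0.12, 0, 0, -1], [0.12, 0.24, 0, 0, -1], [0.18, 0.36, 0, 0, -1], [0.24, 0.48, 0, 0, -1], [0.3, 0.6, 0, 0, -1], [0.36, 0.72, 0, 0, -1], [0.42, 0.84, 0, 0, -1], [0.46, 0.915, 0, 0, -1]]]}}

```text
time_s: 3.3
tcp_pos: [0.4595, -0.0526, 0.2313]
eef_rot: [0.979, -0.202, -0.0, 0.0]
contact_force: [-0.4, 0.4, -0.2]
grip_width: 0.0857
grip_force: 0.0
```

Call:
{"api": "step_arm", "payload": {"motion": [[[0.06, 0.12, 0, 0, -1], [0.12, 0.24, 0, 0, -1], [0.18, 0.36, 0, 0, -1], [0.24, 0.48, 0, 0, -1], [0.3, 0.6, 0, 0, -1], [0.36, 0.72, 0, 0, -1], [0.42, 0.84, 0, 0, -1], [0.46, 0.915, 0, 0, -1]]]}}

```text
time_s: 4.1
tcp_pos: [0.4686, -0.206, 0.2311]
eef_rot: [0.979, -0.202, -0.0, 0.0]
contact_force: [-0.2, 0.2, 0.1]
grip_width: 0.0853
grip_force: 0.0
```

Call:
{"api": "step_arm", "payload": {"motion": [[[0.06, 0.12, 0, 0, -1], [0.12, 0.24, 0, -0.01, -1], [0.18, 0.36, 0, -0.02, -1], [0.24, 0.48, 0, -0.03, -1], [0.3, 0.6, 0, -0.0388, -1], [0.36, 0.72, 0, -0.0388, -1], [0.42, 0.84, 0, -0.0388, -1], [0.46, 0.915, 0, -0.0388, -1]]]}}

```text
time_s: 4.9
tcp_pos: [0.4777, -0.3594, 0.2309]
eef_rot: [0.997, -0.082, -0.0, -0.0]
contact_force: [-0.9, 0.6, 0.3]
grip_width: 0.0856
grip_force: 0.0
```

Call:
{"api": "step_arm", "payload": {"motion": [[[0, 0, 0.12, 0, -1], [0, 0, 0.24, 0, -1], [0, 0, 0.36, 0, -1], [0, 0, 0.48, 0, -1], [0, 0, 0.6, 0, -1], [0, 0, 0.7, 0, -1], [0, 0, 0.76, 0, -1], [0, 0, 0.8, 0, -1]]]}}

```text
time_s: 5.7
tcp_pos: [0.4776, -0.3584, 0.1107]
eef_rot: [0.997, -0.081, -0.0, -0.0]
contact_force: [-0.3, 0.4, 0.4]
grip_width: 0.0857
grip_force: 0.0
```

Call:
{"api": "step_arm", "payload": {"motion": [[[0, 0, 0.1, 0, -1], [0, 0, 0.2, 0, -1], [0, 0, 0.3, 0, -1], [0, 0, 0.4, 0, -1], [0, 0, 0.5, 0, -1], [0, 0, 0.58, 0, -1], [0, 0, 0.62, 0, -1], [0, 0, 0.64, 0, -1]]]}}

```text
time_s: 6.5
tcp_pos: [0.4774, -0.3585, 0.0146]
eef_rot: [0.997, -0.081, -0.0, -0.0]
contact_force: [-1.0, -0.7, -0.1]
grip_width: 0.0856
grip_force: 0.0
```

Call:
{"api": "step_arm", "payload": {"motion": [[[0, 0, 0, 0, 0.3], [0, 0, 0, 0, 0.4], [0, 0, 0, 0, 0.5], [0, 0, 0, 0, 0.6], [0, 0, 0, 0, 0.8], [0, 0, 0, 0, 1], [0, 0, 0, 0, 1], [0, 0, 0, 0, 1]]]}}

```text
time_s: 7.3
tcp_pos: [0.4779, -0.3587, 0.0159]
eef_rot: [0.997, -0.081, 0.0, 0.0]
contact_force: [-0.6, -0.0, 4.3]
grip_width: 0.0175
grip_force: 58.9
```

Call:
{"api": "step_arm", "payload": {"motion": [[[0, 0, -0.05, 0, 1], [0, 0, -0.13, 0, 1], [0, 0, -0.23, 0, 1], [0, 0, -0.34, 0, 1], [0, 0, -0.45, 0, 1], [0, 0, -0.56, 0, 1], [0, 0, -0.66, 0, 1], [0, 0, -0.7, 0, 1]]]}}

```text
time_s: 8.1
tcp_pos: [0.4784, -0.359, 0.1233]
eef_rot: [0.997, -0.081, 0.002, 0.001]
contact_force: [0.9, 0.0, -0.8]
grip_width: 0.0174
grip_force: 58.6
```

```bash
python3 - <<'E'
from h import *
print(grip_point_offset if not callable(grip_point_offset) else grip_point_offset())
Z=np.load('top0.npz'); img,P,d=Z['img'],Z['P'],Z['d']; z=P[...,2]
# side rims of the tray: in tray frame, using yaw ~4.16 deg
th=np.deg2rad(4.16); ex=np.array([np.cos(th),np.sin(th)]); ey=np.array([-ex[1],ex[0]])
t=(z>.063)&(z<.070); t[:132]=0;t[212:]=0;t[:,:245]=0;t[:,345:]=0
p=P[t][:,:2]; a=p@ex; b=p@ey
for lo,hi in ((b.min(),b.min()+.022),(b.max()-.022,b.max())):
    m=(b>lo)&(b<hi)&(a<a.max()-.03); l=np.polyfit(a[m],b[m],1); print('side',m.sum(),b[m].mean(),np.rad2deg(l[0]),'amin',np.sort(a[m])[:4])
m=a>a.max()-.016; l=np.polyfit(b[m],a[m],1); print('end',np.rad2deg(l[0]),a[m].mean())
# board near edge & sides by grey colour
hsv=cv2.cvtColor(img,cv2.COLOR_RGB2HSV)
g=((hsv[...,1]<60)&(hsv[...,2]>90)).astype(np.uint8); g[:205]=0; g[240:]=0; g[:,:240]=0; g[:,350:]=0
ys,xs=np.nonzero(g); q=[(x,ys[xs==x].max()) for x in range(260,332)]
pp=np.array([P[v,u,:2] for u,v in q]); l=np.polyfit(pp[:,1],pp[:,0],1); print('board near edge slope deg',np.rad2deg(np.arctan(l[0])),l)
for f in (min,max):
    pp=np.array([P[v,f(xs[ys==v]),:2] for v in range(208,226)]); print('edge',f.__name__,(pp@ey).mean(), np.polyfit(pp@ex,pp@ey,1)[0])
E
```

```text
0.0187
side 273 -0.19826302241999388 -0.014668399863575585 amin [0.53392991 0.53429607 0.53435021 0.53470516]
side 271 0.003954346499152692 -0.054856766237516924 amin [0.53376657 0.53419177 0.53431828 0.53479671]
end 0.11682752318020326 0.7238821063756805
board near edge slope deg -4.0754383832607495 [-0.07125002  0.44712505]
edge min 0.04026503977104763 0.01390873157382182
edge max -0.23785237739097084 -0.04577435087272533
```

Call:
{"api": "step_arm", "payload": {"motion": [[[-0.02, -0.1, 0, 0.012, 1], [-0.04, -0.22, 0, 0.025, 1], [-0.06, -0.36, 0, 0.04, 1], [-0.09, -0.5, 0, 0.055, 1], [-0.11, -0.65, 0, 0.07, 1], [-0.14, -0.8, 0, 0.085, 1], [-0.16, -0.92, 0, 0.1, 1], [-0.17, -0.97, 0, 0.1, 1]]]}}

```text
time_s: 8.9
tcp_pos: [0.476, -0.2095, 0.1205]
eef_rot: [0.923, -0.385, 0.0, -0.0]
contact_force: [-0.7, -0.9, -0.7]
grip_width: 0.0173
grip_force: 58.6
```

Call:
{"api": "step_arm", "payload": {"motion": [[[-0.07, -0.07, 0, 0.015, 1], [-0.17, -0.17, 0, 0.03, 1], [-0.28, -0.27, 0, 0.045, 1], [-0.4, -0.39, 0, 0.06, 1], [-0.52, -0.5, 0, 0.075, 1], [-0.62, -0.6, 0, 0.09, 1], [-0.68, -0.66, 0, 0.105, 1], [-0.71, -0.69, 0, 0.113, 1]]]}}

```text
time_s: 9.7
tcp_pos: [0.4748, -0.0615, 0.1204]
eef_rot: [0.731, -0.682, -0.0, 0.0]
contact_force: [0.2, -0.5, -0.4]
grip_width: 0.0172
grip_force: 58.6
```

```bash
python3 - <<'E'
from h import *
s=state(); print(s['tcp_pos'],R.from_quat(s['eef_rot']).as_matrix().round(4).tolist(),s['joint_positions'].round(2))
img,d,P=cloud('top'); cv2.imwrite('pics/top1.png',img[90:300,160:440][:,:,::-1].repeat(2,0).repeat(2,1)); np.savez('top1.npz',img=img,d=d,P=P)
img,d,P=cloud('scene'); cv2.imwrite('pics/sc1.png',img[:,:,::-1]); np.savez('sc1.npz',img=img,d=d,P=P)
E
```

```text
[ 0.47481682 -0.06151068  0.1203916 ] [[0.0696, -0.9976, -0.0], [-0.9976, -0.0696, 0.0], [-0.0, 0.0, -1.0]] [ 0.29 -0.28 -0.41 -0.   -1.44 -0.22]
```

View pics/top1.png

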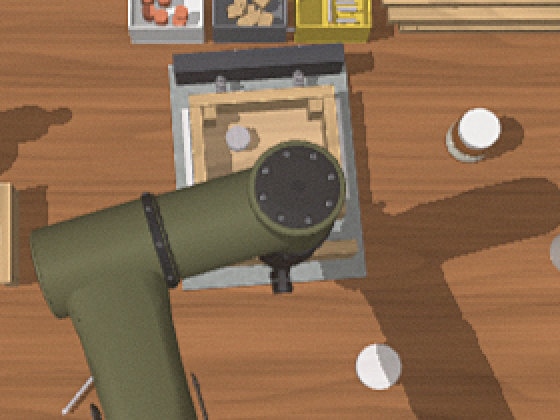

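The top view shows the arm over the fixture, with the rail's right end clear of the board at crop (345,247) and its left end under the forearm near (190,255).

```bash
python3 - <<'E'
from h import *
th=np.deg2rad(4.15); ex=np.array([np.cos(th),np.sin(th)]); ey=np.array([-ex[1],ex[0]])
s=state(); t=s['tcp_pos'][:2]; print('tcp a,b',t@ex,t@ey)
for n in ('top1','sc1'):
    Z=np.load(n+'.npz'); img,P=Z['img'],Z['P']; z=P[...,2]
    hsv=cv2.cvtColor(img,cv2.COLOR_RGB2HSV)
    a=P[...,:2]@ex; b=P[...,:2]@ey
    m=(a>.44)&(a<.495)&(z>.10)&(z<.170)&(abs(b+.097)<.13)&(hsv[...,0]>8)&(hsv[...,0]<28)&(hsv[...,1]>60)&(hsv[...,2]>80)
    v,u=np.nonzero(m); print(n,m.sum(), u.min(),u.max(),v.min(),v.max(),'b range',np.percentile(b[m],[0,1,99,100]).round(4),'z',np.percentile(z[m],[1,50,99]).round(4),'a',np.percentile(a[m],[1,50,99]).round(4))
    if n=='top1':
        tp=m&(z>.155); print('top face',np.sort(b[tp])[[0,3,-3,-1]],tp.sum()); l=np.polyfit(b[tp],a[tp],1); print('yaw rel',np.rad2deg(np.arctan(-l[0])),'a at mid',np.polyval(l,-.097))
    else:
        f=m&(z<.15); l=np.polyfit(b[f],a[f],1); print('yaw rel',np.rad2deg(np.arctan(-l[0])),np.sort(b[f])[[0,5,-5,-1]])
        for lo,hi in((-.20,-.16),(-.03,.01)):
            k=m&(b>lo)&(b<hi); print('z low/high',np.percentile(z[k],[2,98]) if k.any() else None)
    # tray side rims again in this view for b reference
    r=(z>.064)&(z<.070)&(a>.535)&(a<.70)&(abs(b+.0972)<.118)&(abs(b+.0972)>.085)
    for sg in (-1,1):
        k=r&((b+.0972)*sg>0); print('rim',sg,k.sum(),np.percentile(b[k],[2,50,98]).round(4) if k.any() else '', 'amin',np.sort(a[k])[:3] if k.any() else '')
E
```

```text
tcp a,b 0.4691352952090481 -0.09609008001490124
top1 208 277 338 210 222 b range [-0.2042 -0.2032 -0.043  -0.0372] z [0.1164 0.1575 0.1627] a [0.4585 0.4621 0.477 ]
top face [-0.20382933 -0.20135739 -0.14333088 -0.06419492] 129
yaw rel 3.5851350470441528 a at mid 0.4620196111888222
rim -1 122 [-0.2069 -0.1992 -0.1899] amin [0.53748197 0.53757186 0.53765755]
rim 1 156 [-0.0047  0.0038  0.0122] amin [0.59531837 0.59535256 0.59776412]
sc1 1235 217 288 167 199 b range [-0.2071 -0.2052  0.0116  0.0164] z [0.1022 0.1339 0.1604] a [0.4612 0.4803 0.4873]
yaw rel -0.5040319429214463 [-0.20707735 -0.20570325  0.01340448  0.01487821]
z low/high [0.10339813 0.15904911]
z low/high [0.10282791 0.15925229]
rim -1 164 [-0.2098 -0.2012 -0.1926] amin [0.53835857 0.54098239 0.54123117]
rim 1 141 [-0.0084  0.0003  0.0097] amin [0.54449846 0.54685467 0.54701562]
```

View pics/sc1.png

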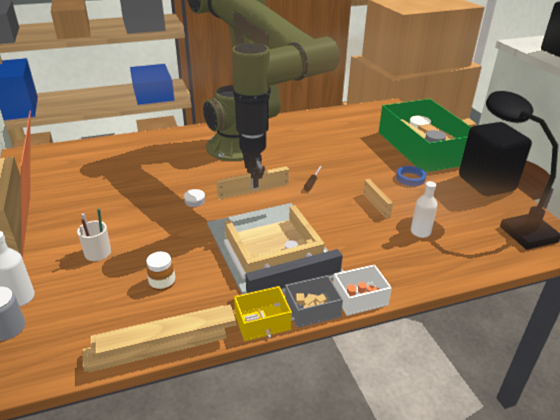

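Rail seen about 4 mm left of the tray centre in both views, height and length right (56 and 219 mm). I shift and lower to just above the board, short of the mouth.

Call:
{"api": "step_arm", "payload": {"motion": [[[0.01, -0.03, 0.06, 0, 1], [0.027, -0.06, 0.15, -0.0004, 1], [0.027, -0.107, 0.25, -0.0004, 1], [0.027, -0.107, 0.36, -0.0004, 1], [0.027, -0.107, 0.46, -0.0004, 1], [0.027, -0.107, 0.54, -0.0004, 1], [0.027, -0.107, 0.58, -0.0004, 1], [0.027, -0.107, 0.587, -0.0004, 1]]]}}

```text
time_s: 10.6
tcp_pos: [0.4907, -0.0655, 0.0314]
eef_rot: [0.732, -0.681, -0.0, 0.001]
contact_force: [0.6, 0.6, 0.1]
grip_width: 0.0177
grip_force: 58.6
```

```bash
cat > m.py <<'E'
from h import *
th=np.deg2rad(4.15); ex=np.array([np.cos(th),np.sin(th)]); ey=np.array([-ex[1],ex[0]])
s=state(); t=s['tcp_pos']; M=R.from_quat(s['eef_rot']).as_matrix(); print('t',s['time_s'],'tcp a,b,z',t[:2]@ex,t[:2]@ey,t[2],'yaw',np.rad2deg(np.arctan2(-M[1,1],-M[0,1])),'F a,b,z',s['contact_force'][:2]@ex,s['contact_force'][:2]@ey,s['contact_force'][2],'T',s['wrist_torque'].round(2),s['grip_width'])
A=t[:2]@ex
def seg(n,N=4):
    c=camera_params(n); fr=[grab_frame(n) for _ in range(N)]
    img=np.mean([f[0] for f in fr],0).astype(np.uint8); d=np.median([f[1] for f in fr],0)
    _,_,P=cloud(n,(img,d)); hsv=cv2.cvtColor(img,cv2.COLOR_RGB2HSV)
    w=(hsv[...,0]>8)&(hsv[...,0]<28)&(hsv[...,1]>50)&(hsv[...,2]>70)
    return img,P,w
for n in ('top','scene'):
    img,P,w=seg(n); z=P[...,2]; a=P[...,:2]@ex; b=P[...,:2]@ey
    top=w&(z>z.dtype.type(.060))&(z<.078)&(abs(b+.098)<.125)
    q=lambda k,x: np.percentile(x[k],[3,50,97]).round(4) if k.sum()>5 else None
    r=top&(a>A-.012)&(a<A+.013); print(n,'rail top n',r.sum(),'b',np.sort(b[r])[[0,2,-3,-1]].round(4) if r.sum()>5 else '','a',q(r,a),'z',q(r,z))
    if r.sum()>20: print('   a right',q(r&(b<-.17),a),'a left',q(r&(b>-.03),a),' z R/L',q(r&(b<-.17),z),q(r&(b>-.03),z))
    for sg in (-1,1):
        k=top&(a>A+.03)&(a<.70)&((b+.098)*sg>.085); print('  rim',sg,k.sum(),'b',q(k,b),'amin',np.sort(a[k])[:3].round(4),'z',q(k,z))
    if n=='scene':
        f=w&(abs(a-A-.009)<.006)&(z<.058)&(z>.035)&(abs(b+.098)<.125); print('  face n',f.sum(),np.sort(b[f])[[0,3,-4,-1]].round(4) if f.sum()>5 else '')
    cv2.imwrite(f'pics/last_{n}.png',img[:,:,::-1])
E
python3 m.py
```

```text
t 10.6 tcp a,b,z 0.48466735162324126 -0.1007994542963689 0.03136460241401651 yaw 4.131566778090579 F a,b,z 0.5977711036850614 0.5143751268490035 0.057765324971963516 T [ 0.   -0.01 -0.02] 0.0176772966438143
top rail top n 136 b [-0.208  -0.2069 -0.0592 -0.0447] a [0.475  0.4816 0.492 ] z [0.0637 0.0712 0.074 ]
   a right [0.475  0.4831 0.4924] a left None  z R/L [0.0656 0.0716 0.0741] None
  rim -1 291 b [-0.2067 -0.1991 -0.1895] amin [0.5332 0.5334 0.5341] z [0.0626 0.067  0.0697]
  rim 1 216 b [-0.005   0.0033  0.0116] amin [0.5869 0.5887 0.5891] z [0.0643 0.0671 0.0703]
scene rail top n 278 b [-0.2108 -0.21    0.0077  0.0083] a [0.4797 0.4917 0.4976] z [0.0613 0.0692 0.0714]
   a right [0.48   0.4917 0.4976] a left [0.48   0.4922 0.4976]  z R/L [0.0612 0.0687 0.0713] [0.0614 0.0694 0.0713]
  rim -1 261 b [-0.2093 -0.2013 -0.1921] amin [0.538  0.5389 0.5392] z [0.0615 0.0648 0.0666]
  rim 1 238 b [-0.0075 -0.      0.0099] amin [0.538  0.5406 0.5417] z [0.0616 0.0645 0.0664]
  face n 364 [-0.211  -0.2101  0.0071  0.0075]
```

Aligned within about 0.5 mm, 4 mm above the board, 40 mm from the mouth. Advance 35 mm, then lower to the board.

Call:
{"api": "step_arm", "payload": {"motion": [[[0, -0.05, 0, 0, 1], [0, -0.13, 0, 0, 1], [0, -0.2, 0, 0, 1], [0, -0.235, 0, 0, 1], [0, -0.235, 0.01, 0, 1], [0, -0.235, 0.02, 0, 1], [0, -0.235, 0.025, 0, 1], [0, -0.235, 0.025, 0, 1]]]}}

```text
time_s: 11.8
tcp_pos: [0.5259, -0.0627, 0.0284]
eef_rot: [0.732, -0.681, -0.0, 0.0]
contact_force: [-0.2, -0.8, -0.4]
grip_width: 0.0175
grip_force: 58.6
```

```bash
python3 m.py
```

```text
t 11.8 tcp a,b,z 0.5200303773374686 -0.1006368693573842 0.02835786089923504 yaw 4.128817138331508 F a,b,z -0.25152637340800804 -0.7485067759812641 -0.4374703339556088 T [-0.02  0.04  0.04] 0.017512076564240083
top rail top n 219 b [-2.086e-01 -2.074e-01 -2.000e-04  5.600e-03] a [0.5099 0.5157 0.527 ] z [0.0614 0.0676 0.0706]
   a right [0.51   0.518  0.5273] a left [0.5099 0.5113 0.5153]  z R/L [0.0611 0.0674 0.0705] [0.0604 0.0677 0.0701]
  rim -1 258 b [-0.2067 -0.1992 -0.1894] amin [0.5505 0.5522 0.5525] z [0.0635 0.067  0.0698]
  rim 1 127 b [-0.0052  0.0032  0.0116] amin [0.6346 0.6351 0.6354] z [0.0643 0.067  0.0697]
scene rail top n 268 b [-0.2103 -0.2097  0.0078  0.0092] a [0.5138 0.5256 0.5326] z [0.0604 0.065  0.0675]
   a right [0.5157 0.5256 0.5326] a left [0.5167 0.5262 0.5324]  z R/L [0.0614 0.065  0.0667] [0.0604 0.0651 0.0669]
  rim -1 242 b [-0.2095 -0.2011 -0.192 ] amin [0.551  0.5533 0.5542] z [0.0624 0.0648 0.0667]
  rim 1 220 b [-0.0077  0.0006  0.0101] amin [0.5504 0.5512 0.5515] z [0.0613 0.0645 0.0662]
  face n 316 [-0.2109 -0.2102 -0.0046 -0.0032]
```

Call:
{"api": "step_arm", "payload": {"motion": [[[-0.002, 0, 0.003, 0, 1], [-0.002, 0, 0.005, 0, 1], [-0.002, -0.01, 0.005, 0, 1], [-0.002, -0.025, 0.005, 0, 1], [-0.002, -0.04, 0.005, 0, 1], [-0.002, -0.055, 0.005, 0, 1], [-0.002, -0.07, 0.005, 0, 1], [-0.002, -0.07, 0.005, 0, 1]]]}}

```text
time_s: 13.0
tcp_pos: [0.5366, -0.0617, 0.0279]
eef_rot: [0.732, -0.681, -0.0, 0.0]
contact_force: [-4.4, 0.4, 3.9]
grip_width: 0.0173
grip_force: 59.4
```

```bash
python3 m.py
```

```text
t 13.0 tcp a,b,z 0.5306966408689324 -0.10040737534007513 0.027896168267900374 yaw 4.116990413694877 F a,b,z -4.373953712878598 0.6882805084054017 3.9343865662259887 T [ 0.19  1.56 -0.1 ] 0.01733595483188499
top rail top n 268 b [-0.2081 -0.2073  0.0077  0.0106] a [0.5205 0.5267 0.5401] z [0.0617 0.0672 0.07  ]
   a right [0.5205 0.53   0.5424] a left [0.5206 0.5241 0.5294]  z R/L [0.0617 0.0671 0.0697] [0.0619 0.0667 0.0694]
  rim -1 240 b [-0.2067 -0.1993 -0.1895] amin [0.5613 0.5614 0.5618] z [0.0641 0.0672 0.0696]
  rim 1 97 b [-0.0052  0.0032  0.0113] amin [0.6479 0.6498 0.6503] z [0.0635 0.0669 0.0694]
scene rail top n 262 b [-0.2106 -0.2101  0.0078  0.0103] a [0.5249 0.5361 0.5432] z [0.0607 0.0643 0.0664]
   a right [0.5258 0.536  0.543 ] a left [0.5264 0.5352 0.543 ]  z R/L [0.0608 0.0647 0.0664] [0.0609 0.0641 0.0659]
  rim -1 230 b [-0.2093 -0.2012 -0.1922] amin [0.5611 0.5622 0.5626] z [0.0616 0.0648 0.0666]
  rim 1 210 b [-0.0078  0.      0.01  ] amin [0.5614 0.5614 0.5615] z [0.0614 0.0644 0.0664]
  face n 311 [-0.2105 -0.2102 -0.0064 -0.0059]
```

Call:
{"api": "step_arm", "payload": {"motion": [[[0, -0.01, 0, 0, 1], [0, -0.02, 0, 0, 1], [0, -0.03, 0, 0, 1], [0, -0.04, 0, 0, 1], [0, -0.05, 0, 0, 1], [0, -0.057, 0, 0, 1], [0, -0.057, 0, 0, 1], [0, -0.057, 0, 0, 1]]]}}

```text
time_s: 14.2
tcp_pos: [0.5437, -0.0612, 0.0279]
eef_rot: [0.732, -0.681, -0.001, 0.001]
contact_force: [-12.1, 2.0, 9.9]
grip_width: 0.0172
grip_force: 60.1
```

```bash
python3 m.py; cat >> m.py <<'E'
E
python3 - <<'E'
from h import *
img,d=grab_frame('scene'); cv2.imwrite('pics/z.png',cv2.resize(img[160:310,190:370],None,fx=4,fy=4,interpolation=cv2.INTER_CUBIC)[:,:,::-1])
F=[];T=[]
for _ in range(6):
    s=state();F.append(s['contact_force']);T.append(s['wrist_torque']);grab_frame('top')
print(np.mean(F,0),np.std(F,0),np.mean(T,0),np.std(T,0))
# travel: tray far-end piece by top cloud vs first frame
th=np.deg2rad(4.15); ex=np.array([np.cos(th),np.sin(th)]); ey=np.array([-ex[1],ex[0]])
def end(P):
    z=P[...,2];a=P[...,:2]@ex;b=P[...,:2]@ey
    m=(z>.062)&(z<.072)&(a>.70)&(a<.76)&(abs(b+.097)<.07); 
    o=[]
    for lo,hi in((-.167,-.12),(-.12,-.07),(-.07,-.027)):
        k=m&(b>lo)&(b<hi); o.append((np.median(a[k]).round(4),k.sum()))
    return o
print(end(np.load('top0.npz')['P']),end(cloud('top')[2]))
E
```

```text
t 14.2 tcp a,b,z 0.5378535476994378 -0.10042057599191441 0.027914992411171846 yaw 4.118395995367065 F a,b,z -11.896756609872515 2.9138063770038864 9.85368417089163 T [ 0.53  3.85 -0.09] 0.01719200050796661
top rail top n 292 b [-0.2067 -0.2062  0.0098  0.0103] a [0.5279 0.5349 0.5467] z [0.0626 0.0672 0.0696]
   a right [0.5281 0.5377 0.5495] a left [0.5279 0.533  0.5413]  z R/L [0.0629 0.0671 0.0697] [0.0624 0.067  0.0693]
  rim -1 227 b [-0.2067 -0.1992 -0.1896] amin [0.568  0.5683 0.5686] z [0.0637 0.067  0.0696]
  rim 1 74 b [-0.0048  0.0033  0.0114] amin [0.6603 0.6604 0.6617] z [0.0647 0.0672 0.0704]
scene rail top n 260 b [-0.2103 -0.2091  0.008   0.0092] a [0.5322 0.543  0.5504] z [0.0604 0.0643 0.0666]
   a right [0.533  0.5422 0.5504] a left [0.5339 0.5434 0.5495]  z R/L [0.062  0.0645 0.0667] [0.0617 0.0646 0.0662]
  rim -1 217 b [-0.2094 -0.2012 -0.1922] amin [0.569  0.5704 0.5704] z [0.0615 0.0647 0.0667]
  rim 1 196 b [-0.0076 -0.0003  0.0098] amin [0.5686 0.5702 0.571 ] z [0.0618 0.0648 0.0666]
  face n 301 [-0.2104 -0.2101 -0.0069 -0.0057]
[-11.94213023   1.41550232   8.94324257] [0.58087672 0.23089166 0.46603362] [ 0.48367941  3.79694537 -0.1327674 ] [0.03405096 0.01276927 0.01173671]
[(np.float64(0.7216), np.int64(90)), (np.float64(0.7218), np.int64(91)), (np.float64(0.7219), np.int64(85))] [(np.float64(0.7333), np.int64(91)), (np.float64(0.7335), np.int64(94)), (np.float64(0.7339), np.int64(80))]
```

View pics/z.png

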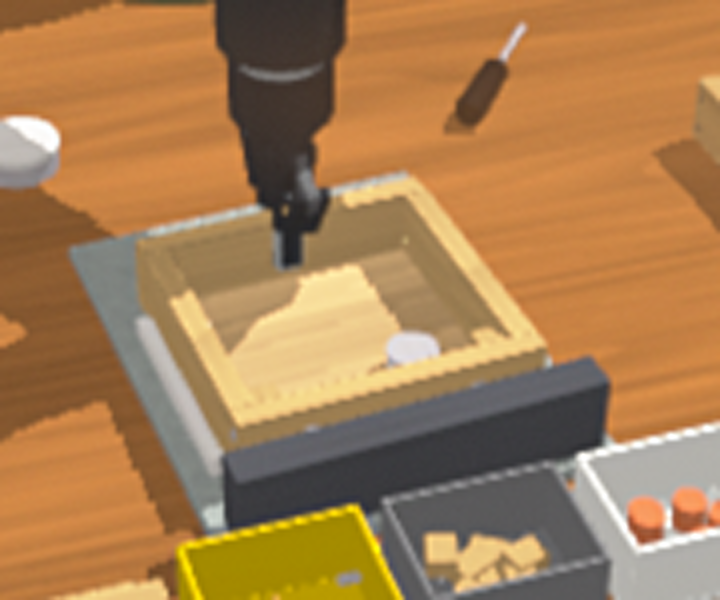

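The zoom shows the rail closing the tray's mouth, flush at both ends and level. Travel is about 12 mm so far, with too much weight on the board; I ease up slightly and push on 3 mm.

Call:
{"api": "step_arm", "payload": {"motion": [[[0, 0, -0.002, 0, 1], [0, -0.003, -0.003, 0, 1], [0, -0.006, -0.003, 0, 1], [0, -0.01, -0.003, 0, 1], [0, -0.014, -0.003, 0, 1], [0, -0.018, -0.003, 0, 1], [0, -0.02, -0.003, 0, 1], [0, -0.02, -0.003, 0, 1]]]}}

```text
time_s: 15.8
tcp_pos: [0.546, -0.0611, 0.0279]
eef_rot: [0.732, -0.681, -0.002, 0.002]
contact_force: [-14.4, 2.2, 8.4]
grip_width: 0.0174
grip_force: 60.1
```

```bash
cat > e.py <<'E'
from h import *
th=np.deg2rad(4.15); ex=np.array([np.cos(th),np.sin(th)]); ey=np.array([-ex[1],ex[0]])
def end(P):
    z=P[...,2];a=P[...,:2]@ex;b=P[...,:2]@ey
    m=(z>.062)&(z<.072)&(a>.70)&(a<.77)&(abs(b+.097)<.07)
    return [round(float(np.median(a[m&(b>lo)&(b<lo+.047)])),4) for lo in (-.167,-.12,-.074)]
F=[];T=[];E=[]
for _ in range(5):
    s=state();F.append(s['contact_force']);T.append(s['wrist_torque']);E.append(end(cloud('top')[2]))
f=np.mean(F,0); print('F a b z',f[:2]@ex,f[:2]@ey,f[2],'T',np.mean(T,0).round(3),'travel mm',1000*(np.mean(E,0)-end(np.load('top0.npz')['P'])),'t',s['time_s'])
E
python3 e.py; python3 m.py
```

```text
F a b z -13.87398831606638 2.6645047443901677 8.958421921690354 T [ 0.523  4.406 -0.105] travel mm [14.32 13.68 13.54] t 16.0
t 16.05 tcp a,b,z 0.5401523658132009 -0.10042546648667845 0.02791919567218536 yaw 4.111397816341765 F a,b,z -13.48688164493984 2.4142066766385963 8.856694838192308 T [ 0.54  4.4  -0.05] 0.017611862083761816
top rail top n 300 b [-0.2069 -0.2063  0.0096  0.01  ] a [0.5301 0.5375 0.5494] z [0.0637 0.0671 0.0697]
   a right [0.5302 0.5398 0.5523] a left [0.53   0.536  0.5441]  z R/L [0.0636 0.067  0.0695] [0.0639 0.0669 0.0695]
  rim -1 221 b [-0.2068 -0.1995 -0.1895] amin [0.5703 0.571  0.571 ] z [0.0646 0.0672 0.0695]
  rim 1 65 b [-0.0043  0.0034  0.0115] amin [0.6639 0.6648 0.6651] z [0.0645 0.0669 0.0695]
scene rail top n 260 b [-0.2107 -0.2102  0.0076  0.0106] a [0.535  0.5453 0.5528] z [0.0609 0.0645 0.0663]
   a right [0.5351 0.5439 0.5524] a left [0.5352 0.5455 0.5526]  z R/L [0.0611 0.0643 0.0657] [0.0618 0.0644 0.0663]
  rim -1 213 b [-0.2093 -0.201  -0.192 ] amin [0.5711 0.5714 0.5717] z [0.0618 0.0646 0.0665]
  rim 1 200 b [-0.0079  0.0003  0.0098] amin [0.5706 0.5706 0.572 ] z [0.061  0.0646 0.0667]
  face n 303 [-0.2103 -0.2099 -0.0069 -0.0054]
```

Call:
{"api": "step_arm", "payload": {"motion": [[[0, 0, -0.001, 0, 1], [0, 0, -0.002, 0, 1], [0, 0, -0.003, 0, 1], [0, 0, -0.004, 0, 1], [0, 0, -0.004, 0, 1], [0, 0, -0.004, 0, 1], [0, 0, -0.004, 0, 1], [0, 0, -0.004, 0, 1]]]}}

```text
time_s: 17.25
tcp_pos: [0.546, -0.0611, 0.028]
eef_rot: [0.732, -0.681, -0.002, 0.002]
contact_force: [-12.2, 1.4, 5.3]
grip_width: 0.0172
grip_force: 59.7
```

```bash
python3 e.py; python3 m.py
```

```text
F a b z -11.99611248609818 1.977591488358076 5.565007286432964 T [ 0.324  3.69  -0.059] travel mm [14.46 13.64 13.62] t 17.45
t 17.5 tcp a,b,z 0.540146130216041 -0.10043976689814657 0.02794785730769204 yaw 4.103532256159862 F a,b,z -11.925814641809218 1.8690366885251277 4.90571031900313 T [ 0.32  3.69 -0.06] 0.017681575750471457
top rail top n 304 b [-0.2068 -0.2065  0.0096  0.01  ] a [0.5302 0.5374 0.5498] z [0.0627 0.067  0.0698]
   a right [0.5303 0.5398 0.5527] a left [0.5303 0.5358 0.5442]  z R/L [0.0631 0.0669 0.0695] [0.0637 0.067  0.0693]
  rim -1 218 b [-0.2067 -0.1994 -0.1897] amin [0.5707 0.5708 0.5711] z [0.0643 0.0668 0.0696]
  rim 1 66 b [-0.0043  0.0033  0.0115] amin [0.6631 0.6659 0.666 ] z [0.0637 0.0673 0.0692]
scene rail top n 257 b [-0.2102 -0.2096  0.0074  0.01  ] a [0.5348 0.5452 0.5528] z [0.0607 0.0644 0.0665]
   a right [0.5355 0.5448 0.5529] a left [0.5349 0.5446 0.5523]  z R/L [0.061  0.0648 0.0669] [0.0609 0.0642 0.0658]
  rim -1 213 b [-0.2092 -0.2012 -0.1922] amin [0.5703 0.5703 0.5705] z [0.0628 0.0649 0.0669]
  rim 1 195 b [-0.0075  0.0007  0.0098] amin [0.5702 0.571  0.5711] z [0.061  0.0646 0.0674]
  face n 318 [-0.211  -0.2102 -0.0073 -0.0066]
```

Call:
{"api": "step_arm", "payload": {"motion": [[[0, 0, -0.001, 0, 1], [0, 0, -0.002, 0, 1], [0, -0.001, -0.002, 0, 1], [0, -0.002, -0.002, 0, 1], [0, -0.003, -0.002, 0, 1], [0, -0.003, -0.002, 0, 1], [0, -0.003, -0.002, 0, 1], [0, -0.003, -0.002, 0, 1]]]}}

```text
time_s: 18.7
tcp_pos: [0.5461, -0.0611, 0.028]
eef_rot: [0.732, -0.681, -0.002, 0.002]
contact_force: [-12.9, 1.0, 5.1]
grip_width: 0.0173
grip_force: 59.5
```

```bash
python3 e.py; python3 - <<'E'
from h import *
img,d=grab_frame('scene'); cv2.imwrite('pics/z2.png',cv2.resize(img[160:310,190:370],None,fx=4,fy=4,interpolation=cv2.INTER_CUBIC)[:,:,::-1])
E
```

```text
F a b z -12.533151965157751 2.179121260806122 5.026510544593318 T [ 0.307  3.917 -0.08 ] travel mm [14.54 13.48 13.2 ] t 18.9
```

View pics/z2.png

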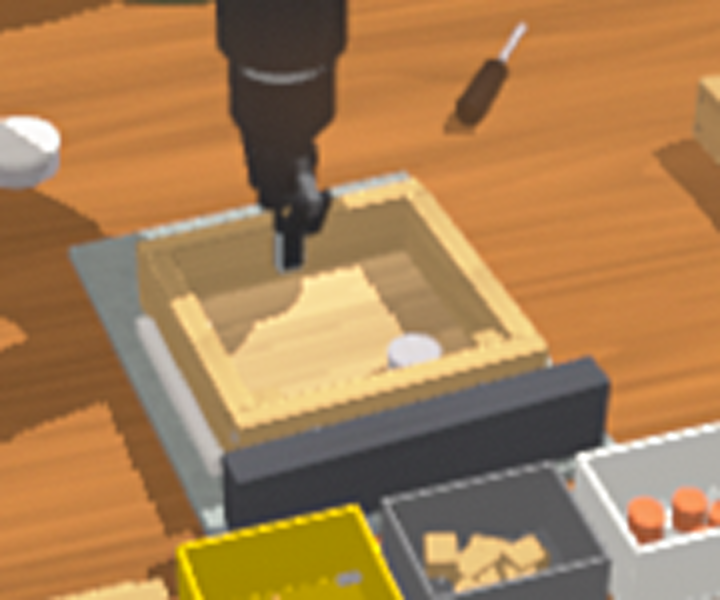

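The rail closes the mouth, flush and level with both sides; the tray is at about half travel. One last easing of the downward load, then hand in.

Call:
{"api": "step_arm", "payload": {"motion": [[[0, 0, -0.001, 0, 1], [0, 0, -0.002, 0, 1], [0, 0, -0.003, 0, 1], [0, 0, -0.003, 0, 1], [0, 0, -0.003, 0, 1], [0, 0, -0.003, 0, 1], [0, 0, -0.003, 0, 1], [0, 0, -0.003, 0, 1]]]}}

```text
time_s: 19.8
tcp_pos: [0.5461, -0.0611, 0.0279]
eef_rot: [0.732, -0.681, -0.002, 0.002]
contact_force: [-11.4, 0.2, 2.4]
grip_width: 0.0175
grip_force: 59.4
```

```bash
python3 e.py; python3 m.py | head -3
```

```text
F a b z -11.159089365501865 1.1948992851536664 3.029301372042723 T [ 0.152  3.431 -0.101] travel mm [14.32 13.52 13.66] t 20.0
t 20.05 tcp a,b,z 0.5402351920495642 -0.10041952261542046 0.027981043106757753 yaw 4.092966521436275 F a,b,z -11.031473304959306 1.7180847764202503 2.652808779211561 T [ 0.17  3.4  -0.03] 0.01729093213230123
top rail top n 310 b [-0.207  -0.2063  0.0096  0.01  ] a [0.5302 0.5377 0.5492] z [0.062  0.0671 0.0696]
   a right [0.5302 0.5395 0.5521] a left [0.5304 0.5364 0.5448]  z R/L [0.0633 0.0673 0.0705] [0.0631 0.067  0.0694]
```

Push 11 N, about 14 mm of travel, 3 N on the board, no twist: good.

```bash
python3 -c "
from plant import hand_in
print(hand_in())"
```

```text
the job is handed in; nothing more can be done
None
```

The end rail is being held across the tray's open end, standing on the board, flush and level to within about 0.5 mm, pressed with about 11 N so the tray sits about 14 mm along its travel; the job is handed in with the grip still on.

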